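# Bring the valve of a child's bicycle wheel to the bottom

## Task

Get the child's bicycle wheel in the truing stand ready for the pump: push its spokes round with the fingertips, spoke by spoke as far as it takes, until the valve is at the very bottom of the wheel and its stem points straight up at the hub, then take the hand away and leave the wheel standing still. Turn it with gentle pushes on the white spokes only, without gripping them: keep off the tyre, whose edges are wet with fitting soap, and off the valve. Everything else on the table stays where it is.

Things in the scene. Friction and masses are not known exactly. Their poses are not given: they have to be found in the camera images.
- hub (a point): centre of the wheel: the middle of its axle, 185 mm above the table, halfway through the wheel's thickness. It stays put. Turned with the stand: x runs level along the axle, away from the robot and to its right; y is level in the plane of the wheel, away from the robot and to its left; z is up
- wheel (a joint): angle of the wheel about the axle, rad. 0 (or a whole turn, 6.283): valve at the very bottom, stem straight up. Grows as spokes on the far (+y of the hub) side rise and those on the near (-y) side sink. No stops; starts 2.2 to 4.1, may be turned either way. Stiff bearings (0.15 N m, 2 N on a spoke): it stays where it is left and coasts only a few degrees after a slow push
- spokes: white rim and five even, straight white spokes, turning with the wheel; origin at the hub centre, x along the axle. Spokes are 16 mm wide, 22 mm thick along the axle, free from 30 to 110 mm from the hub centre, 72 degrees apart with open gaps. One spoke is exactly opposite the valve: straight up at angle 0. Rim: 114 to 130 mm from the hub centre, 26 mm thick
- tyre: black tyre around the rim, turning with the wheel: 127 to 165 mm from the hub centre, 37 mm thick along the axle; origin at the hub centre. Not to be touched
- valve: brass valve stem with a red cap that stands on the inside of the rim and points at the hub: 28 mm long, 10 mm thick. Origin at its foot on the rim, 114 mm from the hub centre; its z axis runs along the stem towards the hub. Not to be touched
- stand: steel truing stand, fixed; origin under its middle on the table, axes as at the hub. Base 150 mm (along the axle) by 205 mm. 54 mm to each side of the wheel's middle a blue A-frame of 12 mm tubes rises to the axle, 25 degrees either side of vertical; its top is 26 mm wide and ends 11 mm above the axle; the axle ends reach 71 mm out. The spokes beside and above the axle are open
- spanner: loose steel spanner 170 mm long, lying left of the stand; origin under its middle. Bystander
- tyre_lever: loose yellow plastic tyre lever 125 mm long, lying left of the stand; origin under its middle. Bystander
- patch_tin: loose green tin 83 x 48 x 24 mm, lying between the stand and the robot; origin under its middle. Bystander
- pump: loose silver and black hand pump, 265 mm long, 28 mm high, lying right of the stand; origin under its middle. Bystander
- nut_jar: loose jar with a yellow cap, 84 mm wide, 155 mm high; origin under its middle. Bystander, to the left or right of the stand
- mug: loose blue mug, 82 mm wide, 95 mm high, handle at one side; origin under its middle. Bystander, to the left or right of the stand
- remote: loose black remote control 170 x 46 x 18 mm, lying on the right near the robot; origin under its middle. Bystander

How it is judged:
By the outcome, as a careful person would: the job done as asked, in the order asked, and still so for the second after the job is handed in, with the robot touching nothing.
It also fails if it takes over 61 s, if anything falls off the work surface, if the arm or the gripper's body presses on something with over 40 N, if the wrist force passes 120 N, or if a joint passes its speed limit or range.

## Robot

A 6-joint arm with a two-finger parallel gripper is mounted at the origin on the work surface. World frame = base frame: x ahead of the robot, y to its left, z up, the work surface at z = 0. Lengths are in mm, angles in rad, forces in N, time in s.
With the tool pointing down it reaches from about 350 to 775 mm from the base axis. Payload 7.3 kg.
Tool frame: the origin (TCP) lies at the centre of the arm's flange, where the gripper is bolted on; the fingertips stand 178 mm ahead of it and the grasp point (between the pads) lies 159 mm ahead of it; z points along the fingers, y is the direction in which the jaws open and shut (so a half turn about z gives the same grasp; the last joint's range is limited). The gripper opens to 92 mm and grips with 3 to 60 N. Pads are 19 mm wide; open, the fingers measure 130 mm over their backs; the gripper's body (75 mm by 190 mm) begins 47 mm behind the grasp point.
Start: joints at [1.126, 0.342, 1.524, -0, 1.275, -0.146], TCP at [154.524, 501.747, 404.741] pointing down, gripper open.
Joint ranges: [-2.53, 2.53], [-0.77, 2.02], [0.04, 2.7], [-1, 4.14], [0.28, 2.66], [-3.11, 3.11]. Speed limits (rad/s): [2.57, 2.57, 3.14, 3.14, 3.14, 3.14].

## Interface

Orientations are given as [roll, pitch, yaw] about the fixed x, y, z axes, in that order (R = Rz(yaw) Ry(pitch) Rx(roll)).
In Python, from plant import get_obs, capture, close_job gives the robot as it stands. The module is installed in compiled form; this text tells all that it offers.
- The arm moves only by the shell command python3 -m pendant 'ROWS'. ROWS is JSON, a list of rows, each a list of 3 entries, a list of its own where there are three numbers: the shift along the tool's x, y, z in m, then the turn, a rotation vector about the tool's x, y, z in rad, then the finger opening in m, from 0 to 0.0918. In form: [[[tx, ty, tz], [wx, wy, wz], fingers], ...]. A call has 1 to 10 rows; each row is the pose to reach, as a shift and turn from the pose commanded when the call began, along the tool's axes at that moment; what a row does not reach only later rows make up. A row lasts 1/12 s, in which the tool goes at most 41.7 mm and 7.16 degrees, less where a joint would pass 70% of its speed; a pose out of reach is approached as far as the arm can. A call with a gripper value outside its range is refused whole. The fingers move at their own pace and stop on an object; the grip force is fixed at half the most. Time passes only in rows, so rows that repeat a pose let the fingers close. It gives the time, the measured TCP pose, the force and the opening at its end, in the units of the state.
- get_obs(): the state, without advancing time (a new reading comes with each control period).
- capture(name): name is "scene" or "top"; returns a dict with "color" (480x640x3 uint8, red, green, blue), "mtx" (3x3 intrinsics, pixels), "dist" ([k1, k2, p1, p2, k3] as OpenCV has them; the pictures are not rectified), "rvec" (rotation vector, rad) and "tvec" (3), from world to camera coordinates, as OpenCV has them. Camera axes: x right, y down, z forward; pixel columns grow to the right and rows downward; lengths in mm; the calibration is good to about 2 mm. A picture is of the moment at which its call begins. There is no depth.
- close_job(): hands the job in, once; it reports no verdict.
The state is a dict: "time": time; "joint_positions": joint angles; "dq": joint speeds; "tau": joint torques, N m; "tool_pos": TCP position; "tcp_rot": TCP orientation; "contact_force": force on the tool from outside, world axes, zero at the start; "moment": the same for the moment, N m; "grip_width": finger opening in mm.
Only numpy, scipy, OpenCV 4.12 (cv2) and the standard library are available. Lean on these libraries where they do the work, as an engineer would, in place of code of your own. Each camera call takes 0.05 s, during which the arm holds its last target. There are 200 camera calls.

## Working session

There is one attempt and no reset: what is moved stays moved. The work goes in short steps, Python scripts to look and compute and a shell command to move; the robot and the scene stay as the last step left them, time stands still between calls to the robot, and variables do not carry over. Pictures are saved under pics/ and viewed, about 8 in all and at most 12, crops included, and the job is handed in when it is done.

```bash
mkdir -p pics; cat > h.py <<'E'
import numpy as np, cv2
from plant import get_obs, capture
def snap(n,f):
    c=capture(n); cv2.imwrite('pics/'+f,c['color'][:,:,::-1]); np.savez('pics/'+f+'.npz',**c); return c
def load(f): return np.load('pics/'+f+'.npz')
def proj(c,P): return cv2.projectPoints(np.array(P,float).reshape(-1,1,3),c['rvec'],c['tvec'],c['mtx'],c['dist'])[0].reshape(-1,2)
def ray(c,uv):
    p=cv2.undistortPoints(np.array([[uv]],float),c['mtx'],c['dist']).reshape(2)
    R=cv2.Rodrigues(c['rvec'])[0]; d=R.T@np.array([*p,1]); o=-R.T@c['tvec'].reshape(3); return o,d
def atz(c,uv,z):
    o,d=ray(c,uv); return o+d*(z-o[2])/d[2]
E
python3 - <<'E'
from h import *
import cv2
for n in('scene','top'):
    c=snap(n,n+'0.png'); print(n,-cv2.Rodrigues(c['rvec'])[0].T@c['tvec'].reshape(3),c['mtx'][0,0])
print(get_obs())
E
```

```text
scene [1214.96009294 -603.10345954  982.20507682] 522.1965356849116
top [ 327.55114313    5.60669032 1343.71742338] 525.753830865469
{'time': 0.1, 'joint_positions': array([ 1.12605505e+00,  3.42636127e-01,  1.52491431e+00,  3.22452790e-06,
        1.27540545e+00, -1.45996988e-01]), 'dq': array([-9.40948062e-04, -2.83827878e-03, -1.53754924e-03,  1.01550140e-03,
       -8.28442297e-04,  2.99535294e-05]), 'tau': array([ 2.36665393e-03, -4.31997728e+01, -2.44696230e+01,  7.20825372e-02,
        5.24606660e-02, -6.51111532e-05]), 'tool_pos': array([154.44205185, 501.64216699, 404.12558744]), 'tcp_rot': array([-3.14024438e+00, -2.01371883e-04,  2.84284729e+00]), 'contact_force': array([-0.43825171, -0.35827535, -0.66259851]), 'moment': array([-0.01332045,  0.0192462 , -0.01261532]), 'grip_width': 91.58895487458338}
```

View pics/scene0.png

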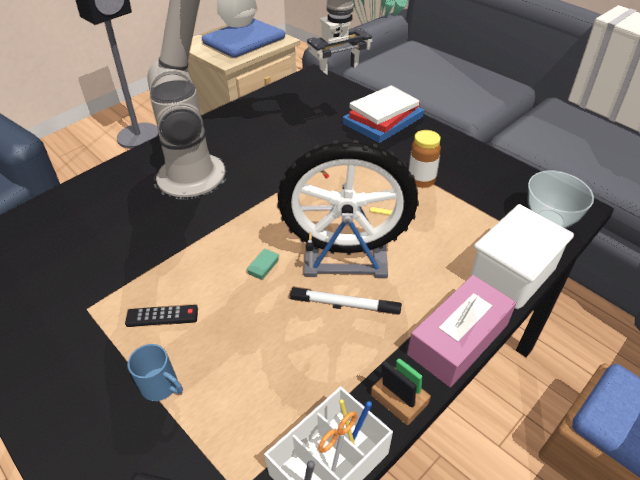

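View pics/top0.png

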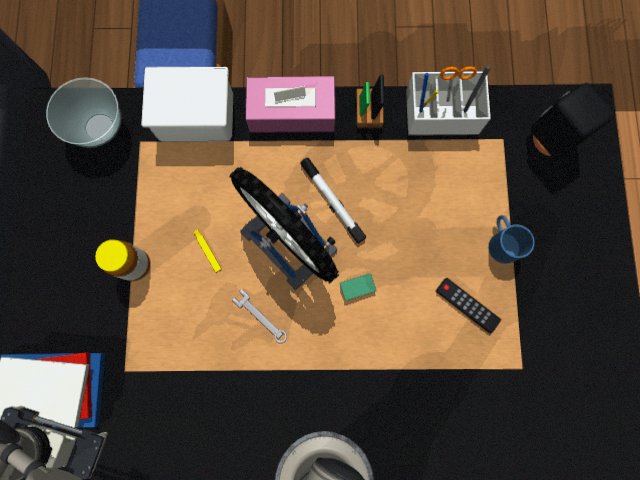

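The scene view shows the wheel (about 348,200) with its valve near 325,173. The top view shows the wheel edge-on from (237,172) to (334,277), the jar far left and the mug right. I'll enlarge both.

```bash
python3 - <<'E'
import cv2,numpy as np
a=cv2.imread('pics/scene0.png')[135:285,265:430]; b=cv2.imread('pics/top0.png')[155:300,220:355]
a=cv2.resize(a,None,fx=3.6,fy=3.6,interpolation=2); cv2.imwrite('pics/c1.png',a)
b=cv2.resize(b,None,fx=4,fy=4,interpolation=2); cv2.imwrite('pics/c2.png',b)
E
```

```text
(no output)
```

View pics/c1.png

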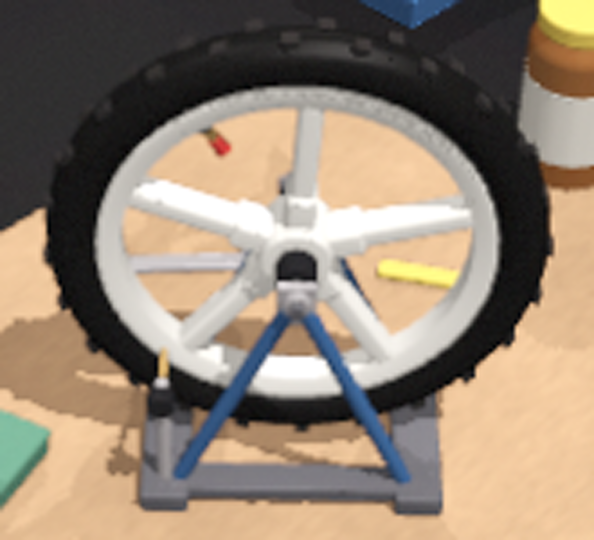

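View pics/c2.png

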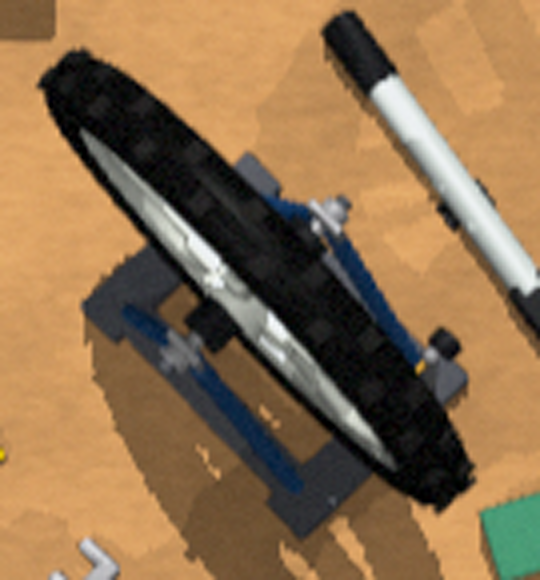

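```bash
cat >> h.py <<'E'
def frame(p): # x,y,yaw of axle
    cx,cy,ya=p[:3]; return np.array([cx,cy,185.]),np.array([[np.cos(ya),-np.sin(ya),0],[np.sin(ya),np.cos(ya),0],[0,0,1]])
def W(p,L): o,R=frame(p); return o+np.atleast_2d(L)@R.T
def wp(a,r,x=11): return [x,r*np.sin(a),-r*np.cos(a)]
def overlay(c,p,crop,s,f):
    th=p[3]; im=c['color'][:,:,::-1].copy(); u0,v0,u1,v1=crop
    im=cv2.resize(im[v0:v1,u0:u1],None,fx=s,fy=s,interpolation=2)
    def pl(L,col):
        q=(proj(c,W(p,L))-[u0,v0]+.5)*s; cv2.polylines(im,[q.astype(int).reshape(-1,1,2)],False,col,1)
    for k in range(5):
        a=th+np.pi+k*2*np.pi/5; pl([wp(a,30),wp(a,112)],(0,0,255))
    A=np.linspace(0,2*np.pi,60)
    pl([wp(t,114,13) for t in A],(0,255,0)); pl([wp(t,165,0) for t in A],(255,0,255))
    pl([[-71,0,0],[71,0,0]],(255,255,0)); pl([wp(th,114,0),wp(th,86,0)],(0,255,255)); cv2.imwrite('pics/'+f,im)
E
python3 - <<'E'
from h import *
from scipy.optimize import least_squares
s=load('scene0.png');t=load('top0.png')
f=lambda u,v:(265+u/3.6,135+v/3.6); g=lambda u,v:(220+u/4,155+v/4)
a,b=atz(t,g(347,203),185),atz(t,g(165,360),185); print(a,b,np.linalg.norm(a-b)); o=(a+b)/2
S=[(f(312,112),0),(f(135,190),1),(f(185,345),2),(f(395,355),3),(f(470,212),4)] # ccw
def res(p):
    r=[]
    for uv,k in S: r+=list(proj(s,W(p,wp(p[3]-np.pi*0+ (np.pi+2*np.pi/5*(2+k)),111)))[0]-uv)
    r+=list(proj(s,W(p,wp(p[3],88,0)))[0]-f(222,146))
    r+=list(proj(s,W(p,[71,0,0]))[0]-f(297,302))
    r+=list(proj(t,W(p,[71,0,0]))[0]-g(347,203))+list(proj(t,W(p,[-71,0,0]))[0]-g(165,360))
    return r
best=min((least_squares(res,[o[0],o[1],np.arctan2(*(a-b)[1::-1]),x]) for x in np.arange(2,4.3,.2)),key=lambda q:q.cost)
p=best.x; print(p,best.cost,np.round(best.fun,1)); np.save('p.npy',p)
overlay(s,p,(265,135,430,285),3.6,'o1.png')
E
```

```text
[630.64150372  34.17617087 185.        ] [540.60398293 136.25360096 185.        ] 136.11229512276486
[583.69577773  89.22235721  -0.83600897   3.72745219] 21.948005471473078 [-0.6 -0.2  0.3  2.3  2.5 -0.6 -2.8 -0.  -0.8  2.   0.4  0.2 -0.3  2.7
 -1.  -0.3 -2.6  2. ]
```

View pics/o1.png

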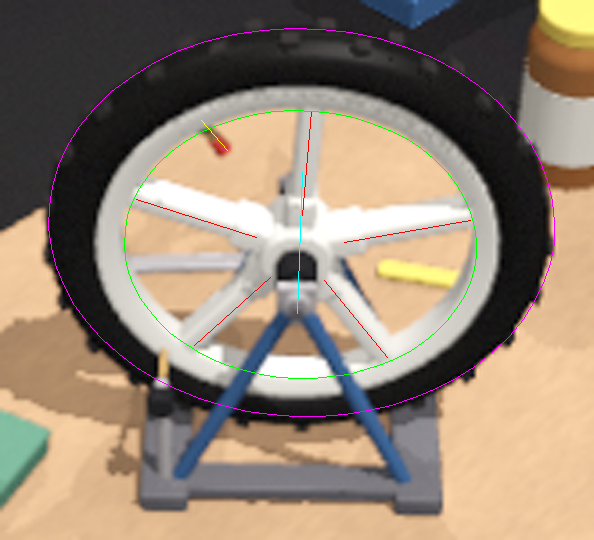

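The overlay fits to within about 5 mm. The hub is near (584, 88), the axle yaw −0.84, and the wheel angle about 3.73. I plan to add about +2.56 rad by pushing the upper spokes from the far side to the near side. The closed fingertips go in along the axle from the robot's left, above the axle.

```bash
cat >> h.py <<'E'
from scipy.spatial.transform import Rotation as Ro
def cur():
    o=get_obs(); return o,o['tool_pos'],Ro.from_euler('xyz',o['tcp_rot']).as_matrix()
def target(p,tip,tilt=0,dyaw=0):
    """tip in axle frame (mm); tool z along axle x, tilted down by tilt, turned by dyaw; jaws level"""
    o,R=frame(p); y=p[2]+dyaw
    Z=np.array([np.cos(y)*np.cos(tilt),np.sin(y)*np.cos(tilt),-np.sin(tilt)]); Y=np.array([-np.sin(y),np.cos(y),0]); X=np.cross(Y,Z)
    return W(p,tip)[0]-178*Z, np.stack([X,Y,Z],1)
def rel(P,Rt):
    o,c,R=cur(); s=R.T@(P-c)/1000; w=Ro.from_matrix(R.T@Rt).as_rotvec()
    print('shift',s.round(3),'rot',w.round(3),np.degrees(np.linalg.norm(w)).round(1)); return s,w
def where(p):
    o,c,R=cur(); F=frame(p); print('t',round(o['time'],2),'q',o['joint_positions'].round(2),'tip',(F[1].T@(c+178*R[:,2]-F[0])).round(1),'z',(F[1].T@R[:,2]).round(3),'F',o['contact_force'].round(1),o['grip_width'])
E
python3 - <<'E'
from h import *
p=np.load('p.npy'); t=load('top0.png')
print('jar',atz(t,(116,257),155),'lever',atz(t,(207,251),0),'spanner',atz(t,(262,318),0))
where(p); rel(*target(p,[-120,40,110]))
P,R=target(p,[-120,40,110]); print(P)
E
```

```text
jar [520.72811992 470.23394673 155.        ] lever [559.84158197 297.29238035   0.        ] spanner [387.46800935 152.12916555   0.        ]
t 0.1 q [ 1.13  0.34  1.52  0.    1.28 -0.15] tip [-593.7  -42.2   41.1] z [ 0.001 -0.001 -1.   ] F [-0.4 -0.4 -0.7] 91.58895487458338
shift [-0.296 -0.081  0.109] rot [ 0.42  -1.529  0.422] 94.0
[413.58675177 337.14758644 295.        ]
```

```bash
python3 -m pendant '[[[-0.15,-0.04,0],[0.25,-0.9,0.25],0],[[-0.15,-0.04,0],[0.25,-0.9,0.25],0],[[-0.15,-0.04,0],[0.25,-0.9,0.25],0],[[-0.15,-0.04,0],[0.25,-0.9,0.25],0],[[-0.15,-0.04,0],[0.25,-0.9,0.25],0],[[-0.15,-0.04,0],[0.25,-0.9,0.25],0],[[-0.15,-0.04,0],[0.25,-0.9,0.25],0],[[-0.15,-0.04,0],[0.25,-0.9,0.25],0],[[-0.15,-0.04,0],[0.25,-0.9,0.25],0],[[-0.15,-0.04,0],[0.25,-0.9,0.25],0]]'; python3 - <<'E'
from h import *
p=np.load('p.npy');where(p); rel(*target(p,[-120,40,110]))
E
```

```text
time: 0.93
tool_pos: [285.8, 419.7, 403.9]
tcp_rot: [-2.959, 0.916, 2.666]
contact_force: [-0.5, -0.2, -0.1]
grip_width: 30.2
t 0.93 q [ 1.04  0.41  1.59 -0.92  1.45  0.31] tip [-303.5   19.2  112.3] z [ 0.794  0.105 -0.599] F [-0.5 -0.2 -0.1] 30.223661686283933
shift [-0.006  0.019  0.186] rot [ 0.171 -0.632  0.176] 38.8
```

```bash
python3 - <<'E'
from h import *
p=np.load('p.npy')
for t in (.52,.6): rel(*target(p,[-70,40,100],t))
E
```

```text
shift [-0.11  -0.005  0.197] rot [ 0.118 -0.114  0.21 ] 15.3
shift [-0.124 -0.008  0.196] rot [ 0.109 -0.035  0.215] 14.0
```

```bash
python3 -m pendant '[[[-0.11,-0.005,0.197],[0.118,-0.114,0.21],0],[[-0.11,-0.005,0.197],[0.118,-0.114,0.21],0],[[-0.11,-0.005,0.197],[0.118,-0.114,0.21],0],[[-0.11,-0.005,0.197],[0.118,-0.114,0.21],0],[[-0.11,-0.005,0.197],[0.118,-0.114,0.21],0],[[-0.11,-0.005,0.197],[0.118,-0.114,0.21],0],[[-0.11,-0.005,0.197],[0.118,-0.114,0.21],0],[[-0.11,-0.005,0.197],[0.118,-0.114,0.21],0],[[-0.11,-0.005,0.197],[0.118,-0.114,0.21],0]]'; python3 - <<'E'
from h import *
p=np.load('p.npy');where(p); rel(*target(p,[-70,40,100],.52))
for n in('scene','top'): snap(n,n+'1.png')
overlay(load('scene1.png'),p,(265,135,430,285),3.6,'s1.png');overlay(load('top1.png'),p,(200,130,350,300),3.5,'t1.png')
a=cv2.imread('pics/s1.png');b=cv2.imread('pics/t1.png');h=540;cv2.imwrite('pics/st1.png',cv2.resize(np.hstack([a,cv2.resize(b,(int(b.shape[1]*h/b.shape[0]),h))[:, :]]),(800,int(540*800/(a.shape[1]+int(b.shape[1]*h/b.shape[0]))))))
E
```

```text
time: 1.68
tool_pos: [472.3, 299.3, 413.7]
tcp_rot: [-3.113, 0.944, 2.296]
contact_force: [0.2, -0.3, 0.2]
grip_width: 0.3
t 1.68 q [ 0.63  0.44  1.51 -0.99  1.31  0.26] tip [-86.5  51.7 124.3] z [ 0.809 -0.037 -0.586] F [ 0.2 -0.3  0.2] 0.2839701018676941
shift [ 0.029 -0.017  0.029] rot [-0.037 -0.107 -0.004] 6.5
```

View pics/st1.png

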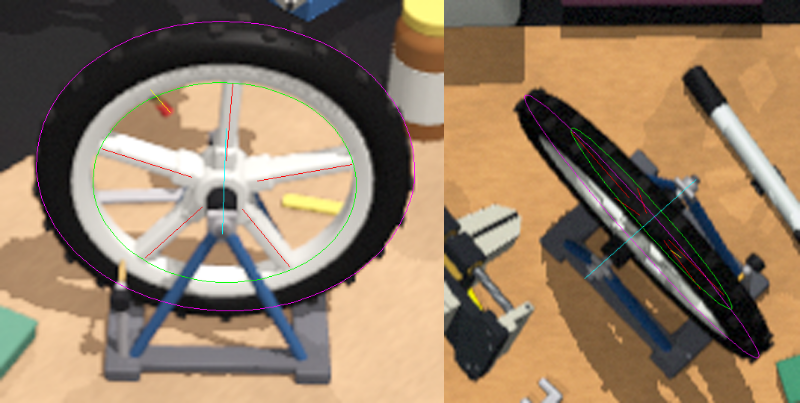

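```bash
python3 - <<'E'
from h import *
p=np.load('p.npy')
rel(*target(p,[-60,40,106],.63)); rel(*target(p,[0,40,62],.63))
E
```

```text
shift [-0.003 -0.017  0.034] rot [-0.036  0.004 -0.004] 2.1
shift [-0.002 -0.014  0.108] rot [-0.036  0.004 -0.004] 2.1
```

```bash
python3 -m pendant '[[[-0.003,-0.017,0.034],[-0.036,0.004,-0.004],0],[[-0.003,-0.017,0.034],[-0.036,0.004,-0.004],0],[[-0.003,-0.017,0.034],[-0.036,0.004,-0.004],0]]'; python3 - <<'E'
from h import *
p=np.load('p.npy');where(p)
rel(*target(p,[0,40,62],.63))
E
```

```text
time: 2.03
tool_pos: [479.7, 270.4, 405.7]
tcp_rot: [-3.133, 0.917, 2.306]
contact_force: [-0.2, -0.7, 0.1]
grip_width: 0.4
t 2.03 q [ 0.57  0.42  1.57 -0.99  1.21  0.25] tip [-62.9  42.8 112.4] z [ 0.794 -0.008 -0.608] F [-0.2 -0.7  0.1] 0.40084783095518106
shift [ 0.006 -0.004  0.081] rot [-0.008 -0.024  0.   ] 1.5
```

```bash
python3 -m pendant '[[[0.004,-0.004,0.020],[0,0,0],0],[[0.006,-0.004,0.04],[0,0,0],0],[[0.006,-0.004,0.06],[0,0,0],0],[[0.006,-0.004,0.081],[0,0,0],0],[[0.006,-0.004,0.081],[0,0,0],0],[[0.006,-0.004,0.081],[0,0,0],0]]'; python3 - <<'E'
from h import *
p=np.load('p.npy');where(p); rel(*target(p,[0,40,62],.63))
for n in('scene','top'): snap(n,n+'2.png')
a=load('scene2.png')['color'][135:260,280:420,::-1];b=load('top2.png')['color'][150:275,220:360,::-1]
cv2.imwrite('pics/st2.png',cv2.resize(np.hstack([a,b]),None,fx=2.85,fy=2.85,interpolation=2))
E
```

```text
time: 2.53
tool_pos: [524.9, 229.0, 368.7]
tcp_rot: [-3.12, 0.876, 2.304]
contact_force: [0.9, -0.1, -0.7]
grip_width: 0.6
t 2.53 q [ 0.46  0.47  1.58 -1.    1.09  0.23] tip [-6.4 46.2 69.7] z [ 0.768 -0.022 -0.64 ] F [ 0.9 -0.1 -0.7] 0.5885726502798225
shift [ 0.013 -0.01   0.01 ] rot [-0.022 -0.065 -0.   ] 4.0
```

View pics/st2.png

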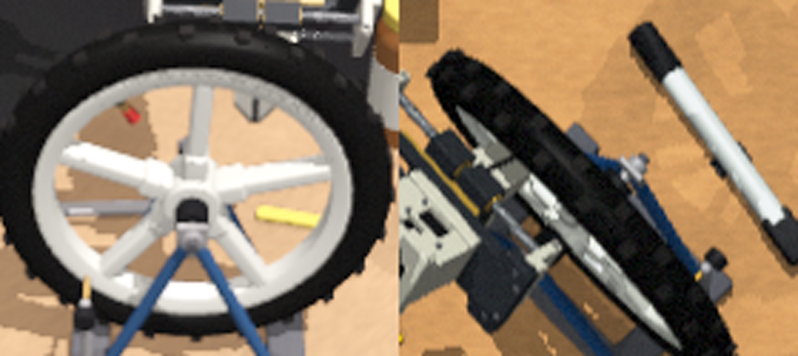

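```bash
python3 -m pendant '[[[0,-0.008,0.003],[0,0,0],0],[[0,-0.016,0.005],[0,0,0],0],[[0,-0.024,0.005],[0,0,0],0],[[0,-0.032,0.005],[0,0,0],0],[[0,-0.04,0.005],[0,0,0],0],[[0,-0.04,0.005],[0,0,0],0]]'; python3 - <<'E'
from h import *
p=np.load('p.npy');where(p)
E
```

```text
time: 3.13
tool_pos: [498.9, 200.1, 373.5]
tcp_rot: [-3.116, 0.861, 2.303]
contact_force: [1.0, 0.7, -0.5]
grip_width: 0.6
t 3.13 q [ 0.43  0.4   1.67 -1.    1.06  0.23] tip [-4.2  6.5 72.4] z [ 0.758 -0.028 -0.652] F [ 1.   0.7 -0.5] 0.5829675884605164
```

```bash
python3 -m pendant '[[[0.001,-0.008,0.001],[0,0,0],0],[[0.002,-0.016,0.002],[0,0,0],0],[[0.004,-0.024,0.004],[0,0,0],0],[[0.007,-0.032,0.006],[0,0,0],0],[[0.01,-0.04,0.009],[0,0,0],0],[[0.014,-0.048,0.012],[0,0,0],0],[[0.018,-0.053,0.016],[0,0,0],0],[[0.022,-0.057,0.019],[0,0,0],0],[[0.022,-0.057,0.019],[0,0,0],0]]'; python3 - <<'E'
from h import *
p=np.load('p.npy');where(p)
for n in('scene','top'): snap(n,n+'3.png')
a=load('scene3.png')['color'][135:260,280:420,::-1];b=load('top3.png')['color'][150:275,220:360,::-1]
cv2.imwrite('pics/st3.png',cv2.resize(np.hstack([a,b]),None,fx=2.85,fy=2.85,interpolation=2))
E
```

```text
time: 3.88
tool_pos: [462.0, 168.2, 360.7]
tcp_rot: [-3.103, 0.825, 2.302]
contact_force: [-0.9, -0.2, -0.4]
grip_width: 0.4
t 3.88 q [ 0.39  0.34  1.8  -1.    1.    0.25] tip [ -9.5 -44.5  55.1] z [ 0.734 -0.04  -0.678] F [-0.9 -0.2 -0.4] 0.4052314696837323
```

View pics/st3.png

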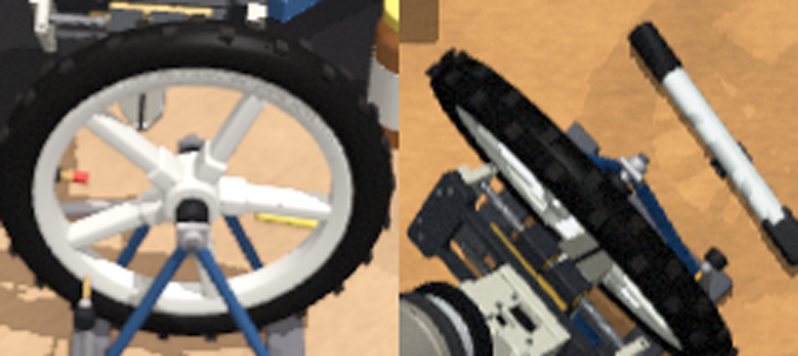

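```bash
python3 -m pendant '[[[-0.002,-0.005,0.006],[0,0.01,0],0],[[-0.001,-0.009,0.01],[0,0.02,0],0],[[0,-0.014,0.012],[0,0.02,0],0],[[0,-0.018,0.012],[0,0.02,0],0],[[0,-0.018,0.012],[0,0.02,0],0]]'; python3 - <<'E'
from h import *
p=np.load('p.npy');where(p)
snap('scene','s4.png')
overlay(load('s4.png'),[*p[:3],p[3]+np.radians(58)],(280,135,420,260),4,'o4.png')
E
```

```text
time: 4.4
tool_pos: [454.2, 149.8, 354.1]
tcp_rot: [-3.105, 0.806, 2.301]
contact_force: [0.1, 0.6, 0.5]
grip_width: 0.2
t 4.4 q [ 0.36  0.32  1.85 -1.    0.96  0.25] tip [ -3.5 -62.7  45.9] z [ 0.721 -0.04  -0.692] F [0.1 0.6 0.5] 0.18945123271722927
```

View pics/o4.png

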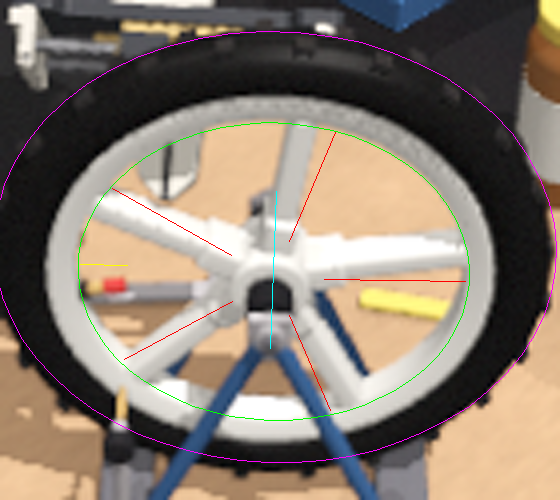

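```bash
python3 -m pendant '[[[0,0.005,-0.002],[0,0,0],0],[[0,0.006,-0.03],[0,0,0],0],[[0,0.006,-0.055],[0,0,0],0],[[0,0.006,-0.08],[0,0,0],0],[[0,0.006,-0.08],[0,0,0],0]]'; python3 - <<'E'
from h import *
p=np.load('p.npy');where(p); rel(*target(p,[-63,44,112],.66))
E
```

```text
time: 4.87
tool_pos: [422.4, 201.2, 412.7]
tcp_rot: [-3.115, 0.807, 2.297]
contact_force: [1.2, 0.2, 1.3]
grip_width: 0.4
t 4.87 q [ 0.49  0.25  1.76 -0.9   1.14  0.18] tip [-62.7 -50.5 104.7] z [ 0.722 -0.033 -0.691] F [1.2 0.2 1.3] 0.39083663449385647
shift [ 0.014  0.088 -0.007] rot [-0.033 -0.104 -0.004] 6.3
```

```bash
python3 -m pendant '[[[0.005,0.03,-0.003],[-0.033,-0.1,0],0],[[0.01,0.06,-0.006],[-0.033,-0.1,0],0],[[0.014,0.088,-0.007],[-0.033,-0.1,0],0],[[0.014,0.088,-0.007],[-0.033,-0.1,0],0],[[0.014,0.088,-0.007],[-0.033,-0.1,0],0]]'; python3 - <<'E'
from h import *
p=np.load('p.npy');where(p); rel(*target(p,[0,42,64],.66))
E
```

```text
time: 5.28
tool_pos: [481.0, 267.7, 400.5]
tcp_rot: [-3.134, 0.905, 2.307]
contact_force: [-0.5, -0.7, 0.3]
grip_width: 0.7
t 5.28 q [ 0.57  0.42  1.58 -0.99  1.19  0.25] tip [-61.3  42.2 105.6] z [ 0.787 -0.007 -0.617] F [-0.5 -0.7  0.3] 0.6779627144032814
shift [-0.004 -0.001  0.074] rot [-0.007 -0.006  0.001] 0.5
```

```bash
python3 -m pendant '[[[-0.002,0,0.02],[0,0.01,0],0],[[-0.004,0,0.04],[0,0.02,0],0],[[-0.004,0,0.06],[0,0.03,0],0],[[-0.004,0,0.076],[0,0.04,0],0],[[-0.004,0,0.076],[0,0.04,0],0],[[-0.004,0,0.076],[0,0.04,0],0]]'; python3 - <<'E'
from h import *
p=np.load('p.npy');where(p)
E
```

```text
time: 5.78
tool_pos: [522.5, 220.4, 360.5]
tcp_rot: [-3.133, 0.86, 2.303]
contact_force: [0.4, 0.1, 0.2]
grip_width: 0.5
t 5.78 q [ 0.44  0.47  1.61 -1.    1.05  0.24] tip [-3.5 40.7 59.3] z [ 0.758 -0.01  -0.652] F [0.4 0.1 0.2] 0.5473629152256839
```

```bash
python3 -m pendant '[[[-0.001,-0.008,0.001],[0,0,0],0],[[-0.003,-0.016,0],[0,0.01,0],0],[[-0.004,-0.024,0],[0,0.01,0],0],[[-0.004,-0.032,0],[0,0.02,0],0],[[-0.004,-0.04,0],[0,0.02,0],0],[[-0.003,-0.048,0],[0,0.02,0],0],[[-0.001,-0.056,0.002],[0,0.03,0],0],[[0,-0.064,0.004],[0,0.03,0],0],[[0,-0.064,0.004],[0,0.03,0],0]]'; python3 - <<'E'
from h import *
p=np.load('p.npy');where(p)
E
```

```text
time: 6.53
tool_pos: [476.7, 176.3, 360.2]
tcp_rot: [-3.131, 0.824, 2.304]
contact_force: [0.6, -0.5, 0.2]
grip_width: 0.5
t 6.53 q [ 0.4   0.36  1.77 -1.    0.98  0.24] tip [ -5.7 -23.1  54.3] z [ 0.734 -0.012 -0.679] F [ 0.6 -0.5  0.2] 0.4903857332021537
```

```bash
cat >> h.py <<'E'
def theta(c,p):
    im=c['color'].astype(np.float32); m=cv2.GaussianBlur(im.min(2),(0,0),.8)
    def score(d):
        L=[wp(np.radians(d)+k*2*np.pi/5,r,11) for k in range(5) for r in np.arange(50,106,3)]
        q=proj(c,W(p,L)).astype(np.float32); return cv2.remap(m,q[:,:1].copy(),q[:,1:].copy(),1).mean()
    D=np.arange(0,72,.5); s=np.array([score(d) for d in D]); s=s-s.min(); w=s**6
    ph=np.angle((w*np.exp(1j*np.radians(D*5))).sum()); sp=(np.degrees(ph)/5-36)%72 # theta mod 72
    r,g,b=np.moveaxis(im,2,0); red=(r>110)&(g<.45*r)&(b<.45*r)
    A=np.radians(np.arange(0,360,.5)); q=proj(c,W(p,[wp(a,87,0) for a in A])); v,u=np.nonzero(red)
    d=np.hypot(u[:,None]-q[:,0],v[:,None]-q[:,1]) if len(u) else np.ones((1,720))*99
    k=d.min(1)<5; cap=None
    if k.any():
        cu,cv=u[k].mean(),v[k].mean(); cap=(np.degrees(A[np.argmin(np.hypot(*(q-[cu,cv]).T))]),round(cu,1),round(cv,1),int(k.sum()))
    return 'spokes mod72: %.1f'%sp,'cap',cap
E
python3 -m pendant '[[[-0.001,-0.005,0.004],[0,0,0],0],[[0,-0.01,0.006],[0,0.01,0],0],[[0.001,-0.015,0.007],[0,0.02,0],0],[[0.002,-0.02,0.008],[0,0.02,0],0],[[0.003,-0.026,0.009],[0,0.02,0],0],[[0.003,-0.026,0.009],[0,0.02,0],0]]'; python3 - <<'E'
from h import *
p=np.load('p.npy');where(p)
snap('scene','s5.png')
for f in('scene0.png','scene3.png','s4.png','s5.png'): print(f,theta(load(f),p))
E
```

```text
time: 7.03
tool_pos: [461.4, 156.3, 353.7]
tcp_rot: [-3.131, 0.802, 2.303]
contact_force: [0.3, -0.6, 0.7]
grip_width: 0.8
t 7.03 q [ 0.36  0.33  1.84 -1.    0.93  0.24] tip [ -3.9 -48.   44.9] z [ 0.719 -0.012 -0.695] F [ 0.3 -0.6  0.7] 0.7912736286127425
scene0.png ('spokes mod72: 68.2', 'cap', (np.float64(214.50000000000003), np.float64(326.2), np.float64(175.2), 13))
scene3.png ('spokes mod72: 44.6', 'cap', (np.float64(264.5), np.float64(308.0), np.float64(197.0), 9))
s4.png ('spokes mod72: 63.4', 'cap', (np.float64(280.5), np.float64(308.6), np.float64(205.9), 11))
s5.png ('spokes mod72: 58.6', 'cap', None)
```

```bash
cat > th.py <<'E'
from h import *
from scipy.optimize import minimize
p=np.load('p.npy')
def prep(f):
    c=load(f); return c,cv2.GaussianBlur(c['color'].min(2).astype(np.float32),(0,0),.8)
def score(cm,d,uv):
    c,m=cm; out=0
    for off,w in((0,1),(4,.5),(-4,.5),(14,-1),(-14,-1)):
        L=[]
        for k in range(5):
            a=np.radians(d)+np.pi+k*2*np.pi/5
            for r in range(50,104,4):
                x,y,z=wp(a,r,11); L.append([x,y+off*np.cos(a),z+off*np.sin(a)])
        q=(proj(c,W(p,L))+uv).astype(np.float32); v=cv2.remap(m,q[:,:1].copy(),q[:,1:].copy(),1)
        out+=w*np.minimum(v,200).mean()
    return out
def best(cm,uv,D=np.arange(0,72,1.)):
    s=[score(cm,d,uv) for d in D]; d0=D[int(np.argmax(s))]; E=np.arange(d0-1.5,d0+1.6,.25); s=[score(cm,d,uv) for d in E]; return E[int(np.argmax(s))],max(s)
E
python3 - <<'E'
from th import *
I=[prep(f) for f in('scene0.png','s4.png','s5.png')]
B=None
for du in np.arange(-3,3.1,1):
    for dv in np.arange(-5,2.1,1):
        r=[best(i,[du,dv],np.arange(0,72,2.)) for i in I]; t=sum(x[1] for x in r)
        if B is None or t>B[0]: B=(t,du,dv,[x[0] for x in r])
print(B)
E
```

```text
(np.float32(261.6995), np.float64(0.0), np.float64(-3.0), [np.float64(68.0), np.float64(63.0), np.float64(58.75)])
```

```bash
python3 - <<'E'
import th; from th import *
I=[prep(f) for f in('scene0.png','s4.png','s5.png')]; p0=p.copy(); t0=[68,63,58.75]
def f(v):
    th.p=np.array([p0[0]+v[0],p0[1]+v[1],p0[2]+v[2]/50,0]); return -sum(score(i,a+t,[0,0]) for i,a,t in zip(I,t0,v[3:]))+.05*(v[:2]**2).sum()
r=min((minimize(f,s,method='Nelder-Mead',options=dict(maxiter=600,xatol=.05,fatol=.05,initial_simplex=np.vstack([s]+[np.array(s)+d for d in np.diag([5,5,5,2,2,2])]))) for s in([0]*6,[-6,5,0,0,0,0])),key=lambda q:q.fun)
print(r.fun,r.x.round(2)); pn=th.p=np.array([p0[0]+r.x[0],p0[1]+r.x[1],p0[2]+r.x[2]/50,p0[3]]); print(pn, np.array(t0)+r.x[3:]); np.save('p2.npy',pn)
for g in('scene0.png','scene3.png','s4.png','s5.png'): print(g,theta(load(g),pn),best(prep(g),[0,0]))
t=load('top0.png'); print(proj(t,W(pn,[[71,0,0],[-71,0,0]])),'meas (306.8,205.8) (261.3,245)')
E
```

```text
-254.3102987675652 [-7.18  7.54 -0.37  0.14  0.26  0.26]
[576.51419676  96.75817977  -0.84350527   3.72745219] [68.14327419 63.26408631 59.00821482]
scene0.png ('spokes mod72: 69.3', 'cap', (np.float64(217.0), np.float64(326.2), np.float64(175.2), 13)) (np.float64(68.0), np.float32(69.97255))
scene3.png ('spokes mod72: 46.8', 'cap', (np.float64(270.0), np.float64(308.0), np.float64(197.0), 9)) (np.float64(44.0), np.float32(47.606934))
s4.png ('spokes mod72: 64.1', 'cap', (np.float64(285.5), np.float64(309.3), np.float64(205.9), 7)) (np.float64(63.25), np.float32(93.95491))
s5.png ('spokes mod72: 58.8', 'cap', None) (np.float64(59.0), np.float32(95.730286))
[[302.55525648 208.73015302]
 [255.10842658 250.01459928]] meas (306.8,205.8) (261.3,245)
```

```bash
sed -i 's/wp(a,r,11)/wp(a,r,XF)/; s/^p=np.load.*/p=np.load("p.npy"); XF=0/' th.py; python3 - <<'E'
import th; from th import *
for x in(0,4):
    th.XF=x
    for g in('scene0.png','scene3.png','s4.png','s5.png'): print(x,g,best(prep(g),[0,0]),theta(load(g),p)[2])
im=load('s5.png')['color'][135:260,280:420,::-1]; cv2.imwrite('pics/c5.png',cv2.resize(im,None,fx=4.5,fy=4.5,interpolation=2))
E
```

```text
0 scene0.png (np.float64(68.0), np.float32(69.68338)) (np.float64(214.50000000000003), np.float64(326.2), np.float64(175.2), 13)
0 scene3.png (np.float64(44.25), np.float32(45.214554)) (np.float64(264.5), np.float64(308.0), np.float64(197.0), 9)
0 s4.png (np.float64(63.0), np.float32(93.87041)) (np.float64(280.5), np.float64(308.6), np.float64(205.9), 11)
0 s5.png (np.float64(59.0), np.float32(96.32738)) None
4 scene0.png (np.float64(68.5), np.float32(66.69081)) (np.float64(214.50000000000003), np.float64(326.2), np.float64(175.2), 13)
4 scene3.png (np.float64(43.75), np.float32(49.583694)) (np.float64(264.5), np.float64(308.0), np.float64(197.0), 9)
4 s4.png (np.float64(63.0), np.float32(86.72897)) (np.float64(280.5), np.float64(308.6), np.float64(205.9), 11)
4 s5.png (np.float64(58.0), np.float32(91.6747)) None
```

View pics/c5.png

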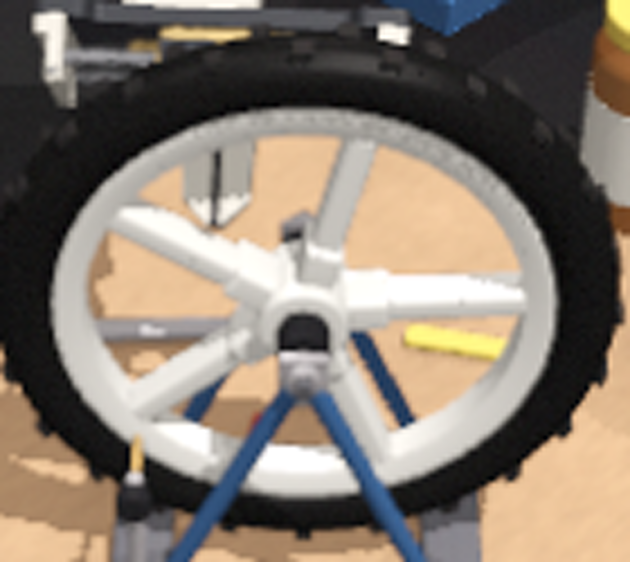

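The valve is at the lower left, partly hidden behind the blue tube at about (258,418), and the wheel is at about 347°. I'll finish on the next spoke, which is just short of upright.

```bash
python3 -m pendant '[[[0,0.005,-0.002],[0,0,0],0],[[0,0.006,-0.03],[0,0,0],0],[[0,0.006,-0.055],[0,0,0],0],[[0,0.006,-0.08],[0,0,0],0],[[0,0.006,-0.08],[0,0,0],0]]'; python3 - <<'E'
from h import *
p=np.load('p.npy');where(p); rel(*target(p,[-63,49,112],.66))
snap('scene','s6.png'); from th import best,prep; print(best(prep('s6.png'),[0,0]))
E
```

```text
time: 7.5
tool_pos: [428.1, 206.2, 412.7]
tcp_rot: [-3.141, 0.804, 2.299]
contact_force: [0.1, 0.3, 0.7]
grip_width: 0.8
t 7.5 q [ 0.49  0.25  1.75 -0.9   1.11  0.18] tip [-63.  -38.  104.2] z [ 0.72  -0.005 -0.694] F [0.1 0.3 0.7] 0.8294881319108719
shift [ 0.014  0.086 -0.005] rot [-0.006 -0.107 -0.004] 6.1
(np.float64(59.25), np.float32(89.083435))
```

```bash
python3 -m pendant '[[[0.005,0.03,-0.003],[0,-0.1,0],0],[[0.01,0.06,-0.006],[0,-0.1,0],0],[[0.014,0.088,-0.005],[0,-0.1,0],0],[[0.014,0.088,-0.005],[0,-0.1,0],0],[[0.014,0.088,-0.005],[0,-0.1,0],0]]'; python3 -m pendant '[[[-0.002,0,0.02],[0,0.01,0],0],[[-0.003,0,0.04],[0,0.02,0],0],[[-0.003,0,0.06],[0,0.03,0],0],[[-0.003,0,0.077],[0,0.04,0],0],[[-0.003,0,0.077],[0,0.04,0],0],[[-0.003,0,0.077],[0,0.04,0],0]]'; python3 - <<'E'
from h import *
p=np.load('p.npy');where(p)
snap('scene','s7.png'); from th import best,prep; print(best(prep('s7.png'),[0,0]))
E
```

```text
time: 7.97
tool_pos: [486.4, 272.7, 400.2]
tcp_rot: [-3.127, 0.902, 2.308]
contact_force: [-0.9, 0.4, 0.3]
grip_width: 0.5
time: 8.47
tool_pos: [526.6, 224.6, 357.0]
tcp_rot: [-3.129, 0.861, 2.303]
contact_force: [-0.5, 1.2, 0.4]
grip_width: 0.4
t 8.47 q [ 0.45  0.48  1.59 -1.    1.06  0.24] tip [-3.7 45.9 56. ] z [ 0.759 -0.014 -0.651] F [-0.5  1.2  0.4] 0.4299794899932131
(np.float64(58.5), np.float32(105.048355))
```

```bash
python3 -m pendant '[[[0,-0.004,0],[0,0,0],0],[[0,-0.008,0],[0,0,0],0],[[0,-0.012,0],[0,0,0],0],[[0,-0.016,0],[0,0,0],0],[[0,-0.019,0],[0,0,0],0],[[0,-0.019,0],[0,0,0],0]]'; python3 - <<'E'
from h import *
p=np.load('p.npy');where(p)
snap('scene','s8.png'); from th import best,prep; print(best(prep('s8.png'),[0,0]))
E
```

```text
time: 9.02
tool_pos: [513.2, 214.1, 360.7]
tcp_rot: [-3.13, 0.855, 2.303]
contact_force: [-0.3, 0.1, -0.3]
grip_width: 0.5
t 9.02 q [ 0.44  0.45  1.64 -1.    1.05  0.24] tip [-5.6 29.  58.9] z [ 0.754 -0.013 -0.656] F [-0.3  0.1 -0.3] 0.5039100382106285
(np.float64(66.25), np.float32(89.38333))
```

```bash
python3 -m pendant '[[[0,-0.002,0],[0,0,0],0],[[0,-0.004,0],[0,0,0],0],[[0,-0.005,0],[0,0,0],0],[[0,-0.005,0],[0,0,0],0]]'; python3 - <<'E'
import th
from th import *
where(p); snap('scene','s9.png'); print(best(prep('s9.png'),[0,0],np.arange(60,80,1.)))
t=snap('top','t9.png')
overlay(load('s9.png'),[*p[:3],0],(280,135,420,260),5,'o9.png')
E
```

```text
time: 9.4
tool_pos: [510.3, 211.1, 361.1]
tcp_rot: [-3.129, 0.853, 2.304]
contact_force: [1.4, 0.5, 0.1]
grip_width: 0.7
t 9.4 q [ 0.44  0.44  1.65 -1.    1.04  0.24] tip [-5.5 24.8 59.1] z [ 0.753 -0.014 -0.657] F [1.4 0.5 0.1] 0.6647152658297668
(np.float64(69.75), np.float32(82.99991))
```

View pics/o9.png

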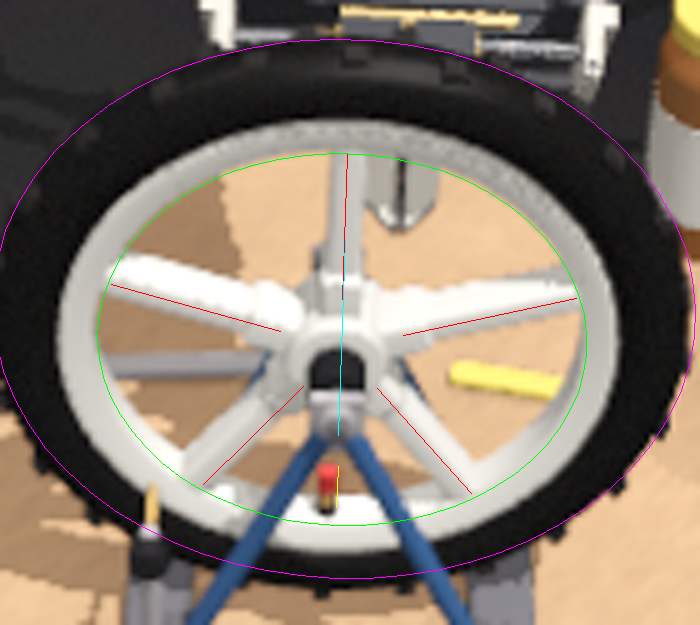

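```bash
python3 -m pendant '[[[0,-0.0015,0],[0,0,0],0],[[0,-0.003,0],[0,0,0],0],[[0,-0.0035,0],[0,0,0],0],[[0,-0.0035,0],[0,0,0],0]]'; cat > chk.py <<'E'
import sys
from th import *
f=sys.argv[1]; where(p); c=snap('scene',f); print(best(prep(f),[0,0],np.arange(60,80,1.)),theta(c,p)[2])
# cap + brass stem columns per row
im=c['color'].astype(float); r,g,b=np.moveaxis(im,2,0); red=(r>90)&(g<.5*r)&(b<.5*r)
v,u=np.nonzero(red[222:240,335:360]); print('cap uv',u.mean()+335,v.mean()+222,len(u))
for a in(-4,-2,0,2,4): print(a,proj(c,W(p,[wp(np.radians(a),89,0),wp(np.radians(a),112,0)])).round(1).tolist())
E
python3 chk.py s10.png; python3 - <<'E'
from h import *
im=load('s9.png')['color'].astype(float); r,g,b=np.moveaxis(im,2,0); red=(r>90)&(g<.5*r)&(b<.5*r)
v,u=np.nonzero(red[222:240,335:360]); print('s9 cap',u.mean()+335,v.mean()+222)
E
```

```text
time: 9.83
tool_pos: [507.9, 208.8, 361.4]
tcp_rot: [-3.129, 0.853, 2.303]
contact_force: [1.0, 0.3, 0.9]
grip_width: -0.0
t 9.83 q [ 0.44  0.43  1.66 -1.    1.04  0.24] tip [-5.6 21.4 59.3] z [ 0.753 -0.014 -0.658] F [1.  0.3 0.9] -0.030846928071424463
(np.float64(72.25), np.float32(81.700745)) (np.float64(359.50000000000006), np.float64(346.8), np.float64(230.3), 18)
cap uv 346.65 230.15 20
-4 [[344.6, 228.5], [343.8, 235.2]]
-2 [[345.8, 228.6], [345.3, 235.3]]
0 [[347.1, 228.7], [346.9, 235.4]]
2 [[348.4, 228.7], [348.5, 235.4]]
4 [[349.6, 228.7], [350.0, 235.4]]
s9 cap 345.2 230.4
```

```bash
python3 -m pendant '[[[0,0.008,-0.001],[0,0,0],0],[[0,0.01,-0.03],[0,0,0],0],[[0,0.01,-0.055],[0,0,0],0],[[0,0.01,-0.085],[0,0,0],0],[[0,0.01,-0.12],[0,0,0],0],[[0,0.01,-0.16],[0,0,0],0],[[0,0.01,-0.19],[0,0,0],0],[[0,0.01,-0.19],[0,0,0],0],[[0,0.01,-0.19],[0,0,0],0]]'; python3 chk.py s11.png; python3 - <<'E'
from h import *
t=snap('top','t11.png')
a=load('s11.png')['color'][120:290,265:435,::-1]; b=t['color'][150:320,190:360,::-1]
cv2.imwrite('pics/f.png',cv2.resize(np.hstack([a,b]),None,fx=2.35,fy=2.35,interpolation=2))
d=np.abs(t['color'].astype(int)-load('top0.png')['color'].astype(int)).max(2)
for n,(u,v) in dict(lever=(207,251),spanner=(262,318),tin=(357,288),pump=(333,200),jar=(120,258),mug=(514,240),remote=(468,305)).items(): print(n,(d[v-25:v+25,u-25:u+25]>40).sum())
E
```

```text
time: 10.63
tool_pos: [421.0, 324.5, 486.9]
tcp_rot: [-3.132, 0.852, 2.304]
contact_force: [-0.5, -0.3, -1.5]
grip_width: 0.3
t 10.63 q [ 0.71  0.34  1.44 -0.86  1.43  0.14] tip [-149.7   35.   184.7] z [ 0.753 -0.011 -0.658] F [-0.5 -0.3 -1.5] 0.29395249375830407
(np.float64(72.5), np.float32(76.15343)) (np.float64(359.50000000000006), np.float64(346.8), np.float64(230.3), 18)
cap uv 346.65 230.15 20
-4 [[344.6, 228.5], [343.8, 235.2]]
-2 [[345.8, 228.6], [345.3, 235.3]]
0 [[347.1, 228.7], [346.9, 235.4]]
2 [[348.4, 228.7], [348.5, 235.4]]
4 [[349.6, 228.7], [350.0, 235.4]]
lever 730
spanner 0
tin 8
pump 9
jar 1147
mug 0
remote 0
```

View pics/f.png

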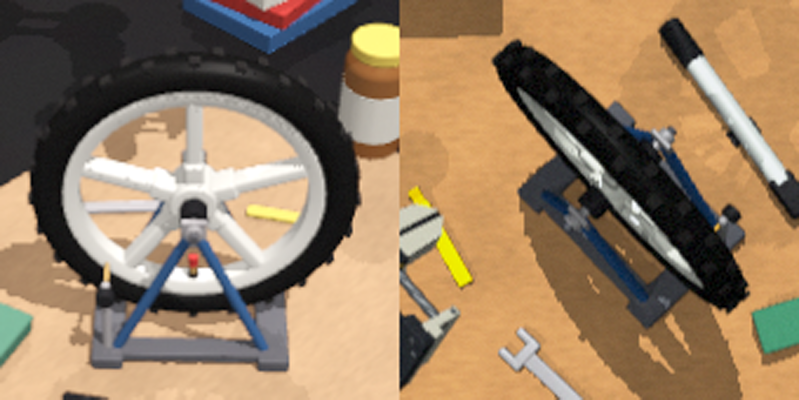

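The valve hangs at the bottom between the frame legs, at (193,262), and the hand is clear. The lever and jar differ from the first top view, probably because the arm covers them. I'll check both in the scene view and then hand in.

```bash
python3 - <<'E'
from h import *
a=load('scene0.png')['color'].astype(int);b=load('s11.png')['color'].astype(int);d=np.abs(a-b).max(2)
print('jar',(d[130:186,408:442]>40).sum(),'lever',(d[200:220,370:398]>40).sum())
import plant; print(plant.close_job(), get_obs()['time'])
E
```

```text
jar 3 lever 7
the job is handed in; nothing more can be done
the job is handed in; nothing more can be done
```

The valve is at the bottom of the wheel, stem pointing up at the hub, to within about 1°. I handed the job in at about 10.7 s of the 61 s allowed.

I turned the wheel about +2.55 rad in three slow pushes from the far side to the near side. The closed fingertips pushed on three spokes in turn, above the axle. I then drew the hand out; the fingertips are about 150 mm from the wheel's mid-plane.

**Angle:** the last two checks, taken after the hand was out, disagree slightly. The red cap reads about 0.6° short of bottom, and the spoke fit reads about 0.5° past it. The valve did not move in the picture when the hand was withdrawn.

**Contact:** the forces I read stayed under about 2 N. I read them only at the end of each move. I saw no contact with the tyre or the valve. The gripper body passed the tyre with about 7 mm to spare by my estimate, because a wrist joint at its limit kept the tool tilted about 40° down.

**Other items:** comparing the first and last pictures shows no movement of any bystander. The jar and tyre lever looked changed in the top view, but they matched in the scene view, so I put that down to the arm covering them.

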